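Press the flywheel home on its axle

TASK

Use the small ratchet press to push the red flywheel firmly home against the shoulder of its axle: with the pawl in, turn the brass winged key clockwise so that the pawl clicks from tooth to tooth, feel for the moment when the wheel comes up solid, and stop there without forcing it. Then throw the pawl off the ratchet wheel, wind the ram all the way back and leave the pawl off. Push the wheel only with the press, never force the key back against the pawl, and leave the other things on the bench where they are.

Things in the scene. Friction and masses are not known exactly. Their poses are not given: they have to be found in the camera images.
- press: Green cast wheel press bolted to the bench, 350 mm long (its y), 135 mm over the feet. Origin: bench level under its middle; z up. Ram and axle lie along y, 60 mm up; the ram feeds towards +y. Headstock (top plate 84 mm up, x -39 to 79, y -169 to -19 mm) holds key, ratchet and pawl; tailstock (y 96 to 152, 96 mm high) clamps the axle.
- ratchet: Steel ratchet wheel under the key, 60 mm across, 18 teeth (20 degrees, 0.35 rad each), flat on the headstock 87 to 95 mm above the bench; turns with the key. Origin: on the key axis at its underside.
- key_grip (a point): Centre of the brass winged key, on its upright axis, 127 mm above the bench, at press x 18, y -60 mm. The wings form a flat grip 48 mm long (this point's y), 10 mm thick (its x) and 32 mm high (16 mm above and below this point); collar and ratchet below end 105 mm above the bench. The point turns with the key.
- key_turn (a joint): Turn of the key in rad, 0 with the ram back; grows clockwise seen from above and feeds the ram 12 mm per rad. One click is 0.35 rad. The wheel comes home between 1.7 and 2.5 rad; the key can be re-gripped on the way, the pawl holds it within one tooth. Idle turning takes up to 0.07 N m, pushing the wheel along 0.1 to 0.2; once home the moment climbs steeply, about 0.3 at 20 N of ram force.
- pawl: Dark steel two-armed pawl lying on the headstock, 6 mm thick. Origin: its pivot, 84 mm above the bench at press x 58, y -112 mm. Its nose reaches 46 mm to the ratchet wheel; its tail, 31 mm the other way, carries an upright steel post 10 mm thick with a red ball on top.
- pawl_knob (a point): Centre of the red 14 mm ball on the pawl's tail, 116 mm above the bench; the 10 mm post under it stands free from 94 mm up. Pawl in: ball at press x 85, y -128 mm; thrown off: near x 88, y -104 mm. Push post or ball from its -y side in the press's +y direction; there is free space round it.
- pawl_swing (a joint): Swing of the pawl in rad: 0 in the teeth (it lifts up to 0.1 as a tooth passes), 0.8 thrown off. An over-centre spring (dead centre 0.42) keeps it at either end; throwing it off takes about 2 N at the ball, up to about 6 N while the ratchet bears hard on it.
- ram: Brass nose sleeve, 21 mm thick, at the tip of the square steel ram; bored to pass over the axle's end. Its flat front face is 20 mm on in +y from this origin, which lies on the ram axis 60 mm above the bench. The ram's tail sticks out of the headstock's rear to press y -225 mm.
- ram_feed (a joint): Feed of the ram in m, 0 fully back (as at the start; the rear stop is 2 mm behind), growing towards the wheel, 12 mm per rad of key.
- flywheel: Red spoked flywheel of the toy engine, 62 mm across, rim 7 mm, brass hub 20 mm thick and 16 mm long, upright on an 8 mm steel axle along the press's y. Origin: axle line at the hub end that meets the axle's 17 mm shoulder. A tight fit: it takes about 9 N to slide. The finish is delicate: only the ram may push it.
- hub_end (a point): Centre of the hub end face that the ram nose pushes on, 16 mm from the shoulder end. How far the axle sticks out of the tailstock varies by some mm.
- wheel_gap (a joint): Gap in m between flywheel hub and the axle's shoulder: 6 to 13 mm at the start, 0 fully home (a solid stop).
- steam_engine: Black tin toy steam engine on a red base, 75 x 170 x 150 mm, loose bystander. Origin: centre of its underside.
- clockwork_motor: Nickel-plated toy clockwork motor, 85 x 60 x 58 mm, loose bystander. Origin: centre of its underside.
- lever_puller: Brass two-lever puller lying flat, 180 mm long, 60 mm wide, 12 mm high, loose bystander. Origin: under its cross bar.
- sanding_block: Small beech sanding block, 80 x 45 x 28 mm, loose bystander. Origin: centre of its underside.
- polish_jar: Amber jar of polish with a steel cap, 60 mm across, 75 mm high, loose bystander. Origin: centre of its underside.

How it is judged:
On the way, in this order (a step that is already met when the one before it is completed fails the run):
1. the flywheel is pressed firmly home by the ram, with the pawl in (value of joint wheel_gap below 0.001 m and contact force between ram and flywheel above 13 N and value of joint pawl_swing below 0.3 rad), for 0.05 s.
2. the pawl is thrown off (value of joint pawl_swing above 0.65 rad), for 0.2 s.
3. the ram is wound back (value of joint ram_feed below 0.004 m), for 0.2 s.
At the end, for the whole second after the job is handed in: The flywheel sits within 1 mm of its shoulder, the ram is fully back (within 4 mm of where it started) and at rest, and the pawl stands thrown off (value of joint wheel_gap below 0.001 m and value of joint ram_feed below 0.004 m and value of joint pawl_swing above 0.65 rad and velocity of joint key_turn between -0.1 and 0.1 rad/s); the robot touches nothing.
It fails at once if the ram forces the wheel with more than 45 N (hub crushed) (contact force between ram and flywheel above 45 N).
It fails at once if the ratchet wheel is forced back against the pawl with more than 25 N (contact force between pawl and ratchet above 25 N).
It fails at once if the robot pushes on the flywheel itself with more than 3 N (contact force between any of the fingers, the arm and flywheel above 3 N).
It fails at once if a bystander is moved by more than 20 mm (distance of any of steam_engine, clockwork_motor, lever_puller, sanding_block, polish_jar from where it was at the start of the episode above 0.02 m).
It also fails if it takes over 67 s, if anything falls off the work surface, if the arm or the gripper's body presses on something with over 40 N, if the wrist force passes 120 N, or if a joint passes its speed limit or range.

ROBOT

A 7-joint arm with a two-finger parallel gripper is mounted at the origin on the work surface. World frame = base frame: x ahead of the robot, y to its left, z up, the work surface at z = 0. Lengths are in m, angles in rad, forces in N, time in s.
With the tool pointing down it reaches from about 0.4 to 0.85 m from the base axis. Payload 4.5 kg.
Tool frame: the origin (TCP) lies where the fingers leave the gripper's body, on its centre line; the fingertips stand 64 mm ahead of it and the grasp point (between the pads) lies 45 mm ahead of it; z points along the fingers, y is the line along which they close (so a half turn about z gives the same grasp; the last joint's range is limited). The gripper opens to 88 mm and grips with 3 to 60 N. Pads are 18 mm wide; open, the fingers measure 123 mm over their backs; the gripper's body (75 mm by 187 mm) begins 45 mm behind the grasp point.
Start: joints at [-1.141, 0.689, -0.195, 1.565, 0.157, 0.902, -0.215], TCP at [0.241, 0.577, 0.303] pointing down, gripper open.
Joint ranges: [-3.01, 3.01], [-0.46, 2.08], [-1.47, 1.51], [0.13, 2.56], [-1, 4.14], [0.04, 2.09], [-2.66, 2.66]. Speed limits (rad/s): [2.57, 2.57, 3.14, 3.14, 3.14, 3.14, 3.14].

INTERFACE

Orientations are given as a unit quaternion [x, y, z, w].
In Python, from plant import r gives the robot as it stands.
- The arm moves only by the tool play_rows, never from a script. Its arguments are lists of equal length, an entry for each row: "translation": the shift along the tool's x, y, z in m, a list of three; "delta_rot": the turn, a rotation vector about the tool's x, y, z in degrees, a list of three; "grip": the opening, from -1 (shut) to 1 (fully open). In form: {"translation": [[x, y, z], ...], "delta_rot": [[rx, ry, rz], ...], "grip": [grip, ...]}. A call has 1 to 20 rows; each row shifts and turns the commanded pose from where the row before left it, along the tool's axes as they then stand; what a row does not reach is not made up. A row lasts 1/8 s, in which the tool goes at most 62.5 mm and 10.7 degrees, less where a joint would pass 70% of its speed; a pose out of reach is approached as far as the arm can. A call with a gripper value outside its range is refused whole. The fingers move at their own pace and stop on an object; "squeeze" is the grip in N (left out, the last holds). Time passes only in rows, so rows that do not move let the fingers close. It gives the time, the measured TCP pose, the force, the opening and the grip force at its end, in the units of the state.
- r.get_state(): the state, without advancing time (a new reading comes with each control period).
- r.snapshot(name): name is "side" or "top"; returns the picture (384x512x3 uint8, blue, green, red); there is no depth.
- r.get_calibration(name): a dict with "intrinsics" (3x3 intrinsics, pixels), "eye" and "rotation" of the camera in the world. Camera axes: x right, y up, looking along -z (the intrinsics and any distortion apply to the point x, -y, -z); pixel columns grow to the right and rows downward; lengths in m; the calibration is good to about 2 mm. A picture is of the moment at which its call begins. get_calibration takes no time and is no camera call.
- r.finish_job(): hands the job in; it is judged then, once.
Trained networks look in the newest picture that a camera, given by its name, has taken for a name from the list of things; names that differ only in an ending like _2 or _b are one class to them, and where a whole thing is asked for, a point or a joint stands for the part that bears it (a point fixed in the world has none). Each returns a list of dicts, best first, with "confidence" (0 to 1); they miss things now and then, are a little off and sometimes report something else, mostly with a low value. They report only what shows in the picture. A call takes as long as a camera call.
- r.look_for(camera, target): "point" ([x, y, z] in m, in world coordinates, good to about 4 mm: the middle of the surface that is visible of it).
- r.silhouettes(camera, target): "pixels" (384x512 bool, what is visible of it).
The state is a dict: "clock": time; "q": joint angles; "qd": joint speeds; "joint_torque": joint torques, N m; "tool_pos": TCP position; "eef_rot": TCP orientation; "contact_force": force on the tool from outside, world axes, zero at the start; "moment": the same for the moment, N m; "opening": opening from 0.0 (shut) to 1.0 (fully open); "finger_force": force on a finger pad.
Only numpy, scipy, OpenCV 4.12 (cv2) and the standard library are available. Lean on these libraries where they do the work, as an engineer would, in place of code of your own. Each camera call takes 0.05 s, during which the arm holds its last target. There are 200 camera calls.

## Working session

There is one attempt and no reset: what is moved stays moved. The work goes in short steps, Python scripts to look and compute and a tool call to move; the robot and the scene stay as the last step left them, time stands still between calls to the robot, and variables do not carry over. Pictures are saved under pics/ and viewed, at most 10 in all, crops included, and the job is handed in when it is done.

Besides the shell and the picture viewer there is one more tool, called after ">>>" in YAML: its name, and indented under it one key for each argument. play_rows: Moves the arm, as the interface text tells. Its arguments: {"type":"object","properties":{"translation":{"type":"array","items":{"type":"array","items":{"type":"number"}}},"delta_rot":{"type":"array","items":{"type":"array","items":{"type":"number"}}},"grip":{"type":"array","items":{"type":"number"}},"squeeze":{"type":"number"}},"required":["translation","delta_rot","grip"]}

```bash
mkdir -p pics
python3 - <<'E'
from plant import r
import cv2,numpy as np
s=r.get_state(); print({k:np.round(v,3).tolist() for k,v in s.items()})
for c in ("side","top"):
    im=r.snapshot(c); cv2.imwrite(f"pics/{c}0.png",im)
    k=r.get_calibration(c); print(c,{a:np.round(b,3).tolist() for a,b in k.items()})
    for t in ["press","ratchet","key_grip","pawl","pawl_knob","ram","flywheel","hub_end","steam_engine","clockwork_motor","lever_puller","sanding_block","polish_jar"]:
        print(t,[(np.round(d["point"],3).tolist(),round(d["confidence"],2)) for d in r.look_for(c,t)[:2]])
E
```

```text
{'clock': 0.0, 'q': [-1.141, 0.69, -0.195, 1.566, 0.157, 0.903, -0.215], 'qd': [0.001, -0.0, -0.0, -0.0, -0.001, -0.001, 0.001], 'joint_torque': [0.0, -52.756, -1.267, -15.343, -0.053, 0.006, 0.0], 'tool_pos': [0.241, 0.576, 0.302], 'eef_rot': [0.197, 0.98, -0.001, -0.0], 'contact_force': [0.202, -0.133, 0.398], 'moment': [-0.006, 0.027, -0.022], 'finger_force': 0.0, 'opening': 1.001}
side {'intrinsics': [[349.155, 0.0, 261.245], [0.0, 349.155, 187.896], [0.0, 0.0, 1.0]], 'eye': [0.223, -0.69, 0.711], 'rotation': [0.427, -0.088, -0.187, 0.88]}
press [([0.504, 0.021, 0.082], 0.85)]
ratchet [([0.347, -0.37, 0.071], 0.65), ([0.513, 0.061, 0.093], 0.48)]
key_grip [([0.517, 0.06, 0.096], 0.52)]
pawl [([0.548, -0.004, 0.096], 0.46)]
pawl_knob [([0.55, -0.004, 0.093], 0.43)]
ram [([0.47, -0.06, 0.069], 0.62), ([0.347, -0.376, 0.071], 0.43)]
flywheel [([0.521, 0.166, 0.07], 0.63)]
hub_end [([0.522, 0.163, 0.069], 0.49), ([0.468, -0.058, 0.068], 0.39)]
steam_engine [([0.577, 0.485, 0.051], 0.91), ([0.362, 0.447, 0.008], 0.21)]
clockwork_motor [([0.537, -0.478, 0.045], 0.83), ([0.467, -0.06, 0
[... 274 characters left out ...]
47], [0.0, 0.0, 1.0]], 'eye': [0.461, 0.012, 1.371], 'rotation': [-0.029, 0.01, 0.714, -0.699]}
press [([0.52, 0.094, 0.078], 0.96)]
ratchet [([0.521, 0.068, 0.097], 0.53)]
key_grip [([0.52, 0.065, 0.096], 0.72)]
pawl []
pawl_knob [([0.521, 0.094, 0.081], 0.24)]
ram [([0.476, -0.028, 0.07], 0.53), ([0.519, 0.063, 0.094], 0.27)]
flywheel [([0.529, 0.164, 0.07], 0.59)]
hub_end []
steam_engine [([0.575, 0.507, 0.065], 0.91), ([0.52, 0.093, 0.082], 0.43)]
clockwork_motor [([0.542, -0.465, 0.043], 0.73)]
lever_puller [([0.366, 0.45, 0.006], 0.59), ([0.479, -0.032, 0.066], 0.41)]
sanding_block [([0.674, -0.38, 0.025], 0.84), ([0.523, 0.067, 0.096], 0.75)]
polish_jar [([0.35, -0.352, 0.071], 0.69)]
```

Run:
```python
import cv2
for c,(x0,y0,x1,y1) in {"top":(190,110,350,230),"side":(300,90,460,210)}.items():
    im=cv2.imread(f"pics/{c}0.png"); cv2.imwrite(f"pics/{c}0c.png",cv2.resize(im[y0:y1,x0:x1],None,fx=5,fy=5,interpolation=cv2.INTER_CUBIC))
```

```text
(no output)
```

View pics/top0.png

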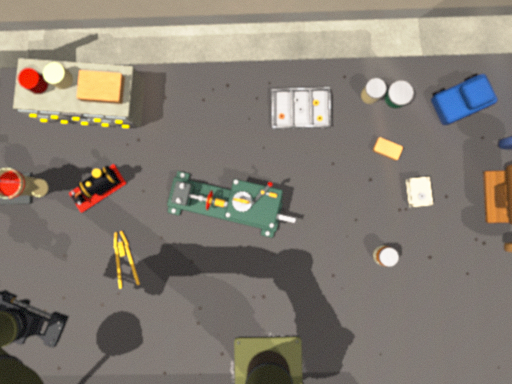

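View pics/side0.png

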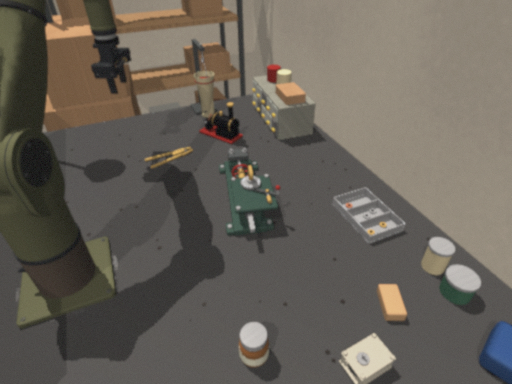

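View pics/top0c.png

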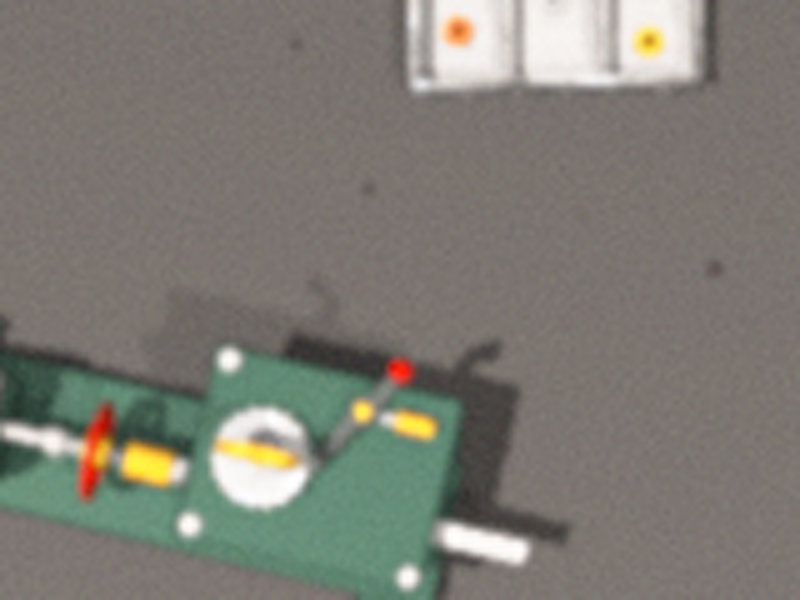

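The top view shows the press's headstock at right of centre: knob at crop (400,372), key at (258,455), pivot at (363,411), ram tail end at (528,550) and wheel at (98,452). The press's +y points to image left, slightly up. The side view shows the same from behind; I'll crop it.

Run:
```python
import cv2
im=cv2.imread("pics/side0.png"); cv2.imwrite("pics/side0c.png",cv2.resize(im[140:240,210:300],None,fx=6,fy=6,interpolation=cv2.INTER_CUBIC))
```

```text
(no output)
```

View pics/side0c.png

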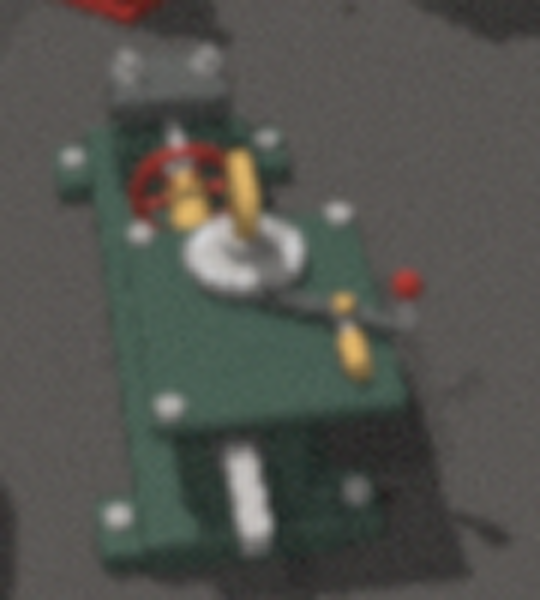

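The side crop shows the ball at (407,283), the key wings at (242,195), the ratchet at (245,255) and the pivot screw at (343,300). Next I'll fit the press pose.

```bash
cat > h.py <<'E'
import numpy as np, cv2
from scipy.optimize import least_squares
from scipy.spatial.transform import Rotation as R
from plant import r
def proj(c,P):
    k=r.get_calibration(c); p=R.from_quat(k["rotation"]).inv().apply(np.atleast_2d(P)-k["eye"]) if np.size(k["rotation"])==4 else (np.atleast_2d(P)-k["eye"])@np.array(k["rotation"])
    q=np.c_[p[:,0],-p[:,1],-p[:,2]]@np.array(k["intrinsics"]).T
    return q[:,:2]/q[:,2:]
def world(v,P):
    P=np.atleast_2d(P); c,s=np.cos(v[2]),np.sin(v[2])
    return np.c_[v[0]+c*P[:,0]-s*P[:,1],v[1]+s*P[:,0]+c*P[:,1],P[:,2]]
E
python3 - <<'E'
from h import *
top=[((400,372),(85,-128,116)),((258,455),(18,-60,143)),((363,411),(58,-112,93)),((262,457),(18,-60,95)),((462,400),(79,-169,84)),((528,550),(0,-225,62))]
side=[((407,283),(85,-128,116)),((343,300),(58,-112,93)),((245,255),(18,-60,95)),((242,195),(18,-60,127)),((408,398),(79,-169,84))]
T=np.array([t[0] for t in top]);T=(T+.5)/5-.5+[190,110]
S=np.array([t[0] for t in side]);S=(S+.5)/6-.5+[210,140]
PT=np.array([t[1] for t in top])/1e3;PS=np.array([t[1] for t in side])/1e3
def f(v,m="b"):
    a=(proj("top",world(v,PT))-T).ravel(); b=(proj("side",world(v,PS))-S).ravel()
    return np.r_[a,b] if m=="b" else a if m=="t" else b
for m in "bts":
    o=least_squares(f,[.51,.1,.1],args=(m,),loss="soft_l1"); print(m,o.x.round(4)); print(o.fun.reshape(-1,2).round(1).tolist())
    print("key,knob in,off",world(o.x,[[.018,-.06,.127],[.085,-.128,.116],[.088,-.104,.116]]).round(4).tolist())
E
```

```text
b [ 0.5163  0.1307 -0.2439]
[[-0.0, -0.5], [-0.2, -0.1], [-0.1, 0.1], [-0.2, 0.2], [0.5, -0.2], [-0.5, 0.2], [0.0, 0.5], [-0.0, 1.6], [-0.4, -0.8], [-0.2, 0.3], [0.5, -0.1]]
key,knob in,off [[0.5193, 0.0681, 0.127], [0.5679, -0.0141, 0.116], [0.5766, 0.0085, 0.116]]
t [ 0.5156  0.1304 -0.2402]
[[0.0, -0.5], [-0.1, 0.0], [-0.0, 0.2], [-0.1, 0.4], [0.6, -0.2], [-0.3, 0.1]]
key,knob in,off [[0.5188, 0.0678, 0.127], [0.5677, -0.0142, 0.116], [0.5763, 0.0084, 0.116]]
s [ 0.5183  0.1321 -0.2562]
[[-0.0, 0.3], [-0.0, 1.4], [-0.2, -1.2], [0.0, -0.1], [0.3, -0.3]]
key,knob in,off [[0.5205, 0.0695, 0.127], [0.5681, -0.0132, 0.116], [0.5771, 0.0092, 0.116]]
```

>>> play_rows:
  translation:
    - [-0.041,-0.033,0]
    - [-0.041,-0.033,0]
    - [-0.041,-0.033,0]
    - [-0.041,-0.033,0]
    - [-0.041,-0.033,0]
    - [-0.041,-0.033,0]
    - [-0.041,-0.033,0]
    - [-0.041,-0.033,0]
    - [-0.041,-0.033,0]
    - [-0.041,-0.033,0]
    - [-0.041,-0.033,0]
    - [0,0,0]
    - [0,0,0]
    - [0,0,0]
    - [0,0,0]
    - [0,0,0]
    - [0,0,0]
    - [0,0,0]
    - [0,0,0]
    - [0,0,0]
  delta_rot:
    - [0,0,0]
    - [0,0,0]
    - [0,0,0]
    - [0,0,0]
    - [0,0,0]
    - [0,0,0]
    - [0,0,0]
    - [0,0,0]
    - [0,0,0]
    - [0,0,0]
    - [0,0,0]
    - [0,0,9]
    - [0,0,9]
    - [0,0,9]
    - [0,0,9]
    - [0,0,9]
    - [0,0,9]
    - [0,0,9]
    - [0,0,9]
    - [0,0,9]
  grip: [1,1,1,1,1,1,1,1,1,1,0,0,0,0,0,0,0,0,0,0]
  squeeze: 25

```text
clock: 3.9
tool_pos: [0.5172, 0.0681, 0.3028]
eef_rot: [0.788, 0.616, 0.0, -0.0]
contact_force: [0.3, -0.2, -0.3]
opening: 0.499
finger_force: 0.0
```

```bash
cat >> h.py <<'E'
V=np.array([.516,.1306,-.2425])
def st(target=None,yaw=None):
    s=r.get_state(); Q=R.from_quat(s["eef_rot"]); M=Q.as_matrix()
    pl=world([0,0,0],[0,0,0]); d=np.array(s["tool_pos"])-[V[0],V[1],0]; c,n=np.cos(V[2]),np.sin(V[2])
    print("t",round(s["clock"],2),"pos",np.round(s["tool_pos"],4),"press mm",np.round([1e3*(c*d[0]+n*d[1]),1e3*(-n*d[0]+c*d[1]),1e3*d[2]],1),"tilt z",M[:,2].round(3),"yaw_y-press",round(np.degrees(np.arctan2(M[1,1],M[0,1])-V[2]),2),"q7",round(s["q"][6],2),"F",np.round(s["contact_force"],1),"M",np.round(s["moment"],3),"op",round(s["opening"],3),"ff",round(s["finger_force"],1))
    if target is not None:
        w=world(V,np.array(target)/1e3)[0]; print("tool delta",np.round(M.T@(w-s["tool_pos"]),4))
    return s
E
python3 -c "
from h import *
st([18,-60,174])"
```

```text
t 3.9 pos [0.5172 0.0681 0.3028] press mm [ 16.2 -60.4 302.8] tilt z [ 0.  0. -1.] yaw_y-press -0.07 q7 -0.33 F [ 0.3 -0.2 -0.3] M [-0.084  0.051  0.054] op 0.499 ff 0.0
tool delta [0.0004 0.0018 0.1288]
```

>>> play_rows:
  translation:
    - [0,0.002,0.03]
    - [0,0,0.03]
    - [0,0,0.03]
    - [0,0,0.02]
    - [0,0,0.01]
    - [0,0,0.008]
    - [0,0,0]
    - [0,0,0]
    - [0,0,0]
    - [0,0,0]
    - [0,0,0]
    - [0,0,0]
    - [0,0,0]
  delta_rot:
    - [0,0,0]
    - [0,0,0]
    - [0,0,0]
    - [0,0,0]
    - [0,0,0]
    - [0,0,0]
    - [0,0,0]
    - [0,0,0]
    - [0,0,0]
    - [0,0,0]
    - [0,0,0]
    - [0,0,0]
    - [0,0,0]
  grip: [0,0,0,0,0,0,0,-0.4,-0.6,-0.7,-0.8,-1,-1]
  squeeze: 15

```text
clock: 5.52
tool_pos: [0.5191, 0.0675, 0.1749]
eef_rot: [0.786, 0.618, 0.0, 0.0]
contact_force: [-0.7, 0.5, 4.1]
opening: 0.138
finger_force: 15.0
```

```bash
python3 -c "
from h import *
st([18,-60,174])
cv2.imwrite('pics/top1.png',cv2.resize(r.snapshot('top')[140:260,160:320],None,fx=4,fy=4,interpolation=cv2.INTER_CUBIC))"
```

```text
t 5.53 pos [0.5191 0.0675 0.1749] press mm [ 18.2 -60.5 174.9] tilt z [ 0.  0. -1.] yaw_y-press 0.22 q7 -0.29 F [-0.7  0.5  4.1] M [-0.04   0.243  0.027] op 0.138 ff 15.0
tool delta [ 0.0005 -0.0002  0.0009]
```

>>> play_rows:
  translation:
    - [0,0,0]
    - [0,0,0]
    - [0,0,0]
    - [0,0,0]
    - [0,0,0]
    - [0,0,0]
    - [0,0,0]
  delta_rot:
    - [0,0,0]
    - [0,0,3]
    - [0,0,5]
    - [0,0,5]
    - [0,0,5]
    - [0,0,5]
    - [0,0,0]
  grip: [-1,-1,-1,-1,-1,-1,-1]
  squeeze: 25

```text
clock: 6.45
tool_pos: [0.5195, 0.0673, 0.1749]
eef_rot: [0.893, 0.449, 0.0, 0.0]
contact_force: [-0.5, -1.2, 4.8]
opening: 0.138
finger_force: 25.0
```

```bash
python3 -c "
from h import *
st([18,-60,174])"
```

```text
t 6.45 pos [0.5195 0.0673 0.1749] press mm [ 18.6 -60.6 174.9] tilt z [ 0.001 -0.    -1.   ] yaw_y-press -22.73 q7 -0.52 F [-0.5 -1.2  4.8] M [-0.08   0.127  0.083] op 0.138 ff 25.0
tool delta [ 0.0003 -0.0008  0.0009]
```

View pics/top1.png

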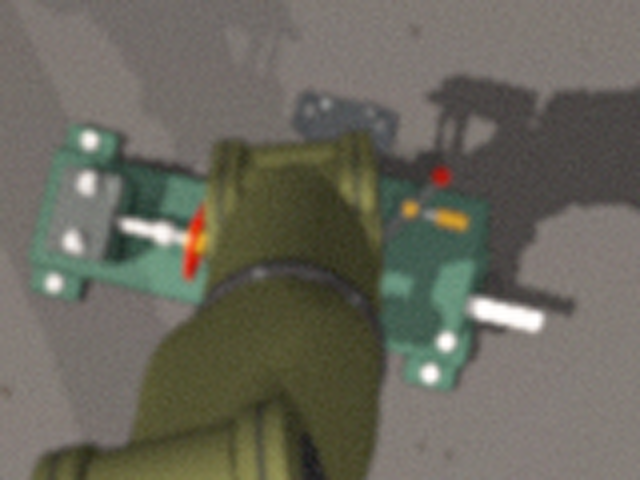

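The picture shows the gripper over the key with the pawl still in: ball at (441,176), pivot at (410,210). The turn feeds the right way, so I'll continue.

>>> play_rows:
  translation:
    - [0,0,0]
    - [0,0,0]
    - [0,0,0]
    - [0,0,0]
    - [0,0,0]
    - [0,0,0]
    - [0,0,0]
    - [0,0,0]
    - [0,0,0]
    - [0,0,0]
    - [0,0,0]
    - [0,0,0]
    - [0,0,0]
  delta_rot:
    - [0,0,5]
    - [0,0,5]
    - [0,0,5]
    - [0,0,5]
    - [0,0,5]
    - [0,0,5]
    - [0,0,5]
    - [0,0,5]
    - [0,0,5]
    - [0,0,5]
    - [0,0,5]
    - [0,0,5]
    - [0,0,0]
  grip: [-1,-1,-1,-1,-1,-1,-1,-1,-1,-1,-1,-1,-1]

```text
clock: 8.07
tool_pos: [0.5201, 0.0663, 0.1749]
eef_rot: [0.998, -0.057, 0.001, 0.001]
contact_force: [1.4, -3.5, 3.6]
opening: 0.142
finger_force: 25.0
```

```bash
python3 -c "
from h import *
st([18,-60,174])
cv2.imwrite('pics/top2.png',cv2.resize(r.snapshot('top')[140:260,160:320],None,fx=4,fy=4,interpolation=cv2.INTER_CUBIC))
for i in range(4): print(np.round(r.get_state()['moment'],3)); r.get_calibration('top')"
```

```text
t 8.07 pos [0.5201 0.0663 0.1749] press mm [ 19.4 -61.5 174.9] tilt z [ 0.002 -0.002 -1.   ] yaw_y-press -82.7 q7 -1.17 F [ 1.4 -3.5  3.6] M [-0.735 -0.195  0.147] op 0.142 ff 25.0
tool delta [-0.0012 -0.0016  0.0009]
[-0.773 -0.246  0.2  ]
[-0.773 -0.246  0.2  ]
[-0.773 -0.246  0.2  ]
[-0.773 -0.246  0.2  ]
```

>>> play_rows:
  translation:
    - [0.001,0.0015,0]
    - [0,0,0]
    - [0,0,0]
    - [0,0,0]
    - [0,0,0]
    - [0,0,0]
    - [0,0,0]
  delta_rot:
    - [0,0,0]
    - [0,0,2]
    - [0,0,2]
    - [0,0,2]
    - [0,0,2]
    - [0,0,2]
    - [0,0,0]
  grip: [-1,-1,-1,-1,-1,-1,-1]

```text
clock: 9.0
tool_pos: [0.5201, 0.0658, 0.1749]
eef_rot: [0.99, -0.144, 0.0, -0.0]
contact_force: [0.6, -1.8, 6.1]
opening: 0.138
finger_force: 25.0
```

```bash
python3 -c "
from h import *
st()"
```

```text
t 9.0 pos [0.5201 0.0658 0.1749] press mm [ 19.5 -61.9 174.9] tilt z [ 0.  0. -1.] yaw_y-press -92.69 q7 -1.29 F [ 0.6 -1.8  6.1] M [-0.373 -0.001  0.134] op 0.138 ff 25.0
```

View pics/top2.png

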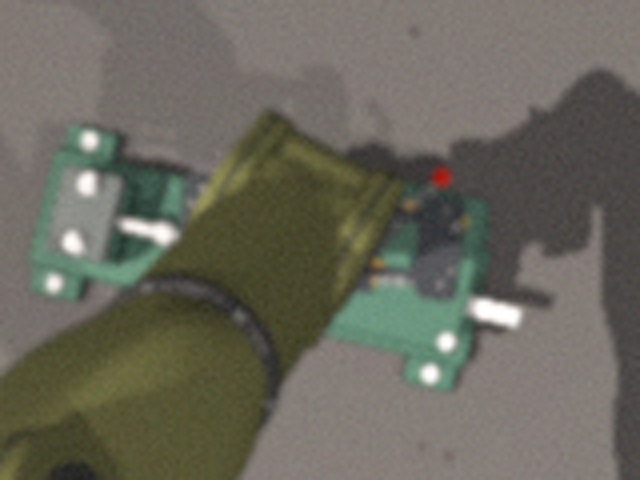

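>>> play_rows:
  translation:
    - [0,0,0]
    - [0,0,0]
    - [0,0,0]
    - [0,0,0]
  delta_rot:
    - [0,0,1.5]
    - [0,0,1.5]
    - [0,0,1]
    - [0,0,0]
  grip: [-1,-1,-1,-1]
  squeeze: 20

```text
clock: 9.5
tool_pos: [0.5201, 0.0658, 0.1749]
eef_rot: [0.984, -0.179, 0.0, -0.0]
contact_force: [0.0, -2.6, 5.0]
opening: 0.139
finger_force: 20.0
```

```bash
python3 -c "
from h import *
st()"
```

```text
t 9.5 pos [0.5201 0.0658 0.1749] press mm [ 19.6 -61.9 174.9] tilt z [ 0.  0. -1.] yaw_y-press -96.68 q7 -1.34 F [ 0.  -2.6  5. ] M [-0.353 -0.014  0.225] op 0.139 ff 20.0
```

>>> play_rows:
  translation:
    - [0,0,0]
    - [0,0,0]
    - [0,0,0]
  delta_rot:
    - [0,0,1]
    - [0,0,1]
    - [0,0,0]
  grip: [-1,-1,-1]

```text
clock: 9.88
tool_pos: [0.5201, 0.0657, 0.1749]
eef_rot: [0.981, -0.196, 0.0, -0.0]
contact_force: [0.9, -1.8, 5.9]
opening: 0.14
finger_force: 20.0
```

```bash
python3 -c "
from h import *
st()"
```

```text
t 9.88 pos [0.5201 0.0657 0.1749] press mm [ 19.5 -62.  174.9] tilt z [ 0.  0. -1.] yaw_y-press -98.68 q7 -1.36 F [ 0.9 -1.8  5.9] M [-0.401  0.01   0.188] op 0.14 ff 20.0
```

>>> play_rows:
  translation:
    - [0,0,0]
    - [0,0,0]
    - [0,0,0]
    - [0,0,0]
  delta_rot:
    - [0,0,1]
    - [0,0,1]
    - [0,0,1]
    - [0,0,0]
  grip: [-1,-1,-1,-1]

```text
clock: 10.38
tool_pos: [0.52, 0.0657, 0.1749]
eef_rot: [0.975, -0.222, 0.0, -0.0]
contact_force: [1.8, -1.6, 6.2]
opening: 0.138
finger_force: 20.0
```

```bash
python3 -c "
from h import *
st()"
```

```text
t 10.38 pos [0.52   0.0657 0.1749] press mm [ 19.5 -62.1 174.9] tilt z [ 0.  0. -1.] yaw_y-press -101.7 q7 -1.4 F [ 1.8 -1.6  6.2] M [-0.435  0.067  0.154] op 0.138 ff 20.0
```

>>> play_rows:
  translation:
    - [0,0,0]
    - [0,0,0]
    - [0,0,0]
    - [0,0,0]
  delta_rot:
    - [0,0,1.5]
    - [0,0,1.5]
    - [0,0,1]
    - [0,0,0]
  grip: [-1,-1,-1,-1]

```text
clock: 10.88
tool_pos: [0.52, 0.0656, 0.1749]
eef_rot: [0.967, -0.255, 0.0, -0.0]
contact_force: [-0.2, -1.9, 6.3]
opening: 0.137
finger_force: 20.0
```

```bash
python3 -c "
from h import *
st()"
```

```text
t 10.88 pos [0.52   0.0656 0.1749] press mm [ 19.5 -62.2 174.9] tilt z [ 0.  0. -1.] yaw_y-press -105.7 q7 -1.45 F [-0.2 -1.9  6.3] M [-0.391  0.032  0.167] op 0.137 ff 20.0
```

>>> play_rows:
  translation:
    - [0,0,0]
    - [0,0,0]
    - [0,0,0]
    - [0,0,0]
  delta_rot:
    - [0,0,1.5]
    - [0,0,1.5]
    - [0,0,1]
    - [0,0,0]
  grip: [-1,-1,-1,-1]

```text
clock: 11.38
tool_pos: [0.52, 0.0655, 0.1749]
eef_rot: [0.957, -0.289, 0.0, 0.0]
contact_force: [0.9, -2.5, 6.5]
opening: 0.14
finger_force: 20.0
```

```bash
python3 -c "
from h import *
st()"
```

```text
t 11.38 pos [0.52   0.0655 0.1749] press mm [ 19.5 -62.3 174.9] tilt z [ 0. -0. -1.] yaw_y-press -109.7 q7 -1.5 F [ 0.9 -2.5  6.5] M [-0.41   0.064  0.225] op 0.14 ff 20.0
```

>>> play_rows:
  translation:
    - [0,0,0]
    - [0,0,0]
    - [0,0,0]
  delta_rot:
    - [0,0,1]
    - [0,0,1]
    - [0,0,0]
  grip: [-1,-1,-1]

```text
clock: 11.75
tool_pos: [0.5199, 0.0655, 0.1749]
eef_rot: [0.952, -0.306, -0.0, -0.0]
contact_force: [0.8, -2.4, 6.2]
opening: 0.142
finger_force: 20.0
```

```bash
python3 -c "
from h import *
st()"
```

```text
t 11.75 pos [0.5199 0.0655 0.1749] press mm [ 19.4 -62.2 174.9] tilt z [-0.  0. -1.] yaw_y-press -111.7 q7 -1.52 F [ 0.8 -2.4  6.2] M [-0.404  0.12   0.201] op 0.142 ff 20.0
```

>>> play_rows:
  translation:
    - [0,0,0]
    - [0,0,0]
    - [0,0,0]
  delta_rot:
    - [0,0,1]
    - [0,0,1]
    - [0,0,0]
  grip: [-1,-1,-1]

```text
clock: 12.12
tool_pos: [0.5198, 0.0655, 0.1749]
eef_rot: [0.947, -0.322, -0.0, 0.0]
contact_force: [0.4, -2.2, 7.0]
opening: 0.135
finger_force: 20.0
```

```bash
python3 -c "
from h import *
st()"
```

```text
t 12.12 pos [0.5198 0.0655 0.1749] press mm [ 19.4 -62.3 174.9] tilt z [-0.  0. -1.] yaw_y-press -113.7 q7 -1.55 F [ 0.4 -2.2  7. ] M [-0.373  0.094  0.214] op 0.135 ff 20.0
```

>>> play_rows:
  translation:
    - [0,0,0]
    - [0,0,0]
    - [0,0,0]
  delta_rot:
    - [0,0,1]
    - [0,0,1]
    - [0,0,0]
  grip: [-1,-1,-1]

```text
clock: 12.5
tool_pos: [0.5198, 0.0655, 0.1749]
eef_rot: [0.941, -0.339, -0.0, 0.0]
contact_force: [0.2, -2.8, 6.4]
opening: 0.14
finger_force: 20.3
```

```bash
cat >> h.py <<'E'
def mz(n=4):
    o=[r.get_state()["moment"][2]]
    for i in range(n): r.snapshot("top"); o.append(r.get_state()["moment"][2])
    print("mz",np.round(o,3),round(np.mean(o),3))
E
python3 -c "
from h import *
st(); mz()"
```

```text
t 12.5 pos [0.5198 0.0655 0.1749] press mm [ 19.3 -62.3 174.9] tilt z [-0. -0. -1.] yaw_y-press -115.69 q7 -1.58 F [ 0.2 -2.8  6.4] M [-0.427  0.091  0.31 ] op 0.14 ff 20.3
mz [0.31  0.264 0.231 0.24  0.244] 0.258
```

>>> play_rows:
  translation:
    - [0,0,0]
    - [0,0,0]
  delta_rot:
    - [0,0,1]
    - [0,0,0]
  grip: [-1,-1]

```text
clock: 12.95
tool_pos: [0.5198, 0.0655, 0.1749]
eef_rot: [0.938, -0.347, -0.0, 0.0]
contact_force: [0.4, -3.1, 5.4]
opening: 0.14
finger_force: 20.5
```

```bash
python3 -c "
from h import *
st(); mz()"
```

```text
t 12.95 pos [0.5198 0.0655 0.1749] press mm [ 19.3 -62.2 174.9] tilt z [-0.  0. -1.] yaw_y-press -116.68 q7 -1.59 F [ 0.4 -3.1  5.4] M [-0.483  0.181  0.2  ] op 0.14 ff 20.5
mz [0.2   0.238 0.278 0.243 0.236] 0.239
```

>>> play_rows:
  translation:
    - [0,0,0]
    - [0,0,0]
    - [0,0,0]
  delta_rot:
    - [0,0,1]
    - [0,0,1]
    - [0,0,0]
  grip: [-1,-1,-1]

```text
clock: 13.52
tool_pos: [0.5197, 0.0656, 0.1749]
eef_rot: [0.932, -0.363, -0.0, 0.0]
contact_force: [-0.1, -1.7, 6.7]
opening: 0.142
finger_force: 21.4
```

```bash
python3 -c "
from h import *
st(); mz()
a=r.snapshot('top'); cv2.imwrite('pics/top3.png',cv2.resize(a[170:250,160:310],None,fx=5,fy=5,interpolation=cv2.INTER_CUBIC))
b=r.snapshot('side'); cv2.imwrite('pics/side3.png',cv2.resize(b[140:240,210:300],None,fx=6,fy=6,interpolation=cv2.INTER_CUBIC))"
```

```text
t 13.53 pos [0.5197 0.0656 0.1749] press mm [ 19.2 -62.2 174.9] tilt z [-0. -0. -1.] yaw_y-press -118.65 q7 -1.62 F [-0.1 -1.7  6.7] M [-0.442  0.128  0.395] op 0.142 ff 21.4
mz [0.395 0.421 0.353 0.361 0.436] 0.393
```

View pics/top3.png

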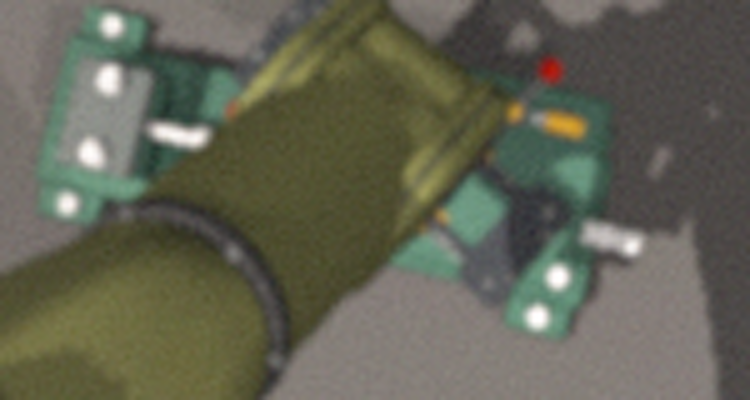

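The top crop shows the pawl still in: ball at (551,70), ram tail drawn in, end at (635,243). The moment climbed sharply from about 0.24 to 0.39 N m, so the wheel is home. I'll ease off slightly, release and raise.

>>> play_rows:
  translation:
    - [0,0,0]
    - [0,0,0]
    - [0,0,0]
    - [0,0,-0.02]
    - [0,0,-0.03]
    - [0,0,-0.02]
    - [0,0,0]
    - [0,0,0]
    - [0,0,0]
    - [0,0,0]
    - [0,0,0]
  delta_rot:
    - [0,0,-1.5]
    - [0,0,0]
    - [0,0,0]
    - [0,0,0]
    - [0,0,0]
    - [0,0,0]
    - [0,0,-9]
    - [0,0,-9]
    - [0,0,-9]
    - [0,0,0]
    - [0,0,0]
  grip: [-1,-0.3,0,0,0,0,-0.5,-1,-1,-1,-1]

```text
clock: 15.2
tool_pos: [0.5197, 0.066, 0.2445]
eef_rot: [0.992, -0.125, -0.0, -0.0]
contact_force: [0.3, -0.1, 0.2]
opening: 0.007
finger_force: 0.0
```

```bash
python3 -c "
from h import *
st([87,-164,240]); mz(2)"
```

```text
t 15.2 pos [0.5197 0.066  0.2445] press mm [ 19.1 -61.8 244.5] tilt z [-0.001  0.    -1.   ] yaw_y-press -90.42 q7 -1.37 F [ 0.3 -0.1  0.2] M [ 0.013  0.157 -0.081] op 0.007 ff 0.0
tool delta [0.0687 0.1017 0.0044]
mz [-0.081  0.028  0.024] -0.01
```

>>> play_rows:
  translation:
    - [0.023,0.034,0]
    - [0.023,0.034,0]
    - [0.023,0.034,0]
    - [0,0,0]
    - [0,0,0.03]
    - [0,0,0.03]
    - [0,0,0.018]
    - [0,0,0]
  delta_rot:
    - [0,0,0]
    - [0,0,0]
    - [0,0,0]
    - [0,0,0]
    - [0,0,0]
    - [0,0,0]
    - [0,0,0]
    - [0,0,0]
  grip: [-1,-1,-1,-1,-1,-1,-1,-1]

```text
clock: 16.3
tool_pos: [0.5608, -0.0486, 0.1654]
eef_rot: [0.992, -0.123, -0.002, -0.0]
contact_force: [-0.5, -0.8, 0.1]
opening: 0.006
finger_force: 0.0
```

```bash
python3 -c "
from h import *
st([87,-136,166])
a=r.snapshot('top'); b=r.snapshot('side')
b=cv2.resize(b[140:240,210:300],None,fx=6,fy=6,interpolation=cv2.INTER_CUBIC); cv2.imwrite('pics/side4.png',b)"
```

```text
t 16.3 pos [ 0.5608 -0.0486  0.1654] press mm [  86.5 -163.2  165.4] tilt z [-0.003  0.001 -1.   ] yaw_y-press -90.25 q7 -1.14 F [-0.5 -0.8  0.1] M [ 0.03   0.129 -0.01 ] op 0.006 ff 0.0
tool delta [ 0.0004 -0.0272 -0.0006]
```

View pics/side4.png

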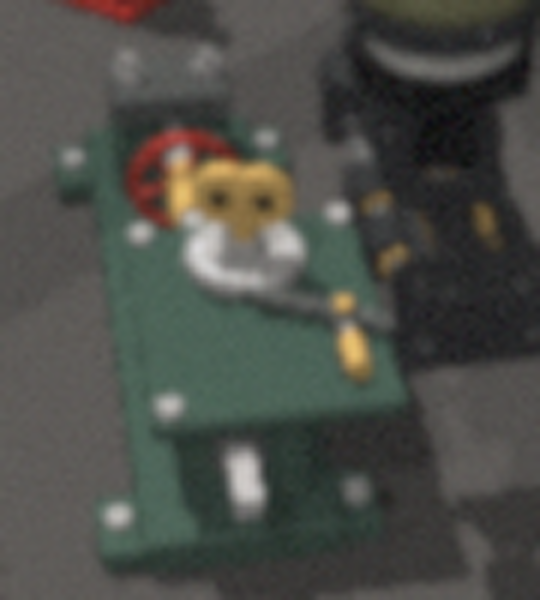

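The side crop shows the key turned and the pawl still lying in the teeth. The ball is hidden behind the gripper at about (400,285). Pushing along tool -y (press +y) next.

>>> play_rows:
  translation:
    - [0,-0.005,0]
    - [0,-0.005,0]
    - [0,-0.005,0]
    - [0,-0.004,0]
    - [0,-0.004,0]
    - [0,-0.004,0]
    - [0,0,0]
  delta_rot:
    - [0,0,0]
    - [0,0,0]
    - [0,0,0]
    - [0,0,0]
    - [0,0,0]
    - [0,0,0]
    - [0,0,0]
  grip: [-1,-1,-1,-1,-1,-1,-1]

```text
clock: 17.27
tool_pos: [0.568, -0.0223, 0.1663]
eef_rot: [0.992, -0.123, -0.001, -0.001]
contact_force: [0.1, -0.1, 0.5]
opening: 0.004
finger_force: 0.0
```

```bash
python3 -c "
from h import *
st()"
```

```text
t 17.27 pos [ 0.568  -0.0223  0.1663] press mm [  87.2 -135.9  166.3] tilt z [-0.001  0.002 -1.   ] yaw_y-press -90.19 q7 -1.18 F [ 0.1 -0.1  0.5] M [-0.017  0.136  0.011] op 0.004 ff 0.0
```

>>> play_rows:
  translation:
    - [0,-0.004,0]
    - [0,0.03,0]
    - [0,0,-0.04]
    - [0,0,-0.04]
    - [0,0,0]
  delta_rot:
    - [0,0,0]
    - [0,0,0]
    - [0,0,0]
    - [0,0,0]
    - [0,0,0]
  grip: [-1,-1,-1,-1,-1]

```text
clock: 17.9
tool_pos: [0.5634, -0.0494, 0.2493]
eef_rot: [0.992, -0.123, 0.003, -0.0]
contact_force: [0.5, -1.0, -0.4]
opening: 0.003
finger_force: 0.0
```

```bash
python3 -c "
from h import *
st([19.3,-62,246])
b=r.snapshot('side')
b=cv2.resize(b[140:240,210:300],None,fx=6,fy=6,interpolation=cv2.INTER_CUBIC); cv2.imwrite('pics/side5.png',b)"
```

```text
t 17.9 pos [ 0.5634 -0.0494  0.2493] press mm [  89.3 -163.3  249.3] tilt z [ 0.005 -0.    -1.   ] yaw_y-press -90.29 q7 -1.22 F [ 0.5 -1.  -0.4] M [ 0.01   0.147 -0.013] op 0.003 ff 0.0
tool delta [-0.0705 -0.101   0.003 ]
```

View pics/side5.png

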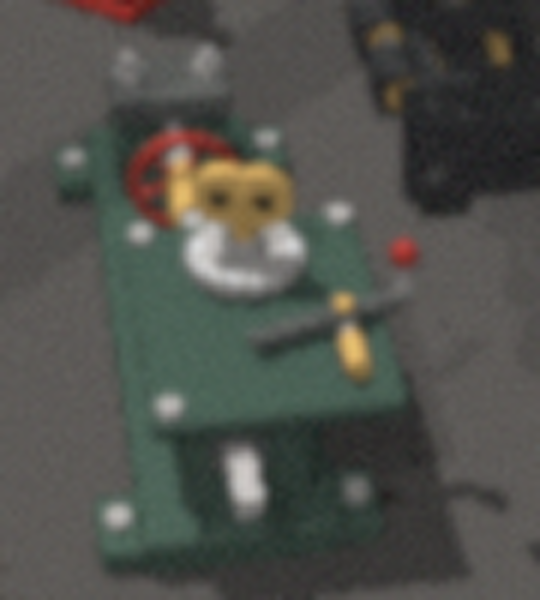

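The pawl is off: its nose has swung away to (255,340) and the ball is at (403,250). Going back to the key.

>>> play_rows:
  translation:
    - [-0.0235,-0.0335,0]
    - [-0.0235,-0.0335,0]
    - [-0.0235,-0.034,0]
    - [0,0,0]
    - [0,0,0]
    - [0,0,0]
    - [0,0,0]
  delta_rot:
    - [0,0,0]
    - [0,0,0]
    - [0,0,0]
    - [0,0,9]
    - [0,0,9]
    - [0,0,9]
    - [0,0,0]
  grip: [-0.5,0,0,0,0,0,0]

```text
clock: 18.82
tool_pos: [0.5176, 0.0666, 0.2454]
eef_rot: [0.936, -0.351, -0.001, 0.001]
contact_force: [-0.1, -0.5, -0.5]
opening: 0.504
finger_force: 0.0
```

```bash
python3 -c "
from h import *
st([19.3,-62,174.5])"
```

```text
t 18.82 pos [0.5176 0.0666 0.2454] press mm [ 17.  -61.8 245.4] tilt z [-0.003 -0.001 -1.   ] yaw_y-press -117.17 q7 -1.71 F [-0.1 -0.5 -0.5] M [ 0.025  0.157 -0.049] op 0.504 ff 0.0
tool delta [ 0.0023 -0.001   0.0709]
```

>>> play_rows:
  translation:
    - [0.002,-0.001,0.03]
    - [0,0,0.03]
    - [0,0,0.011]
    - [0,0,0]
    - [0,0,0]
    - [0,0,0]
    - [0,0,0]
    - [0,0,0]
    - [0,0,0]
    - [0,0,0]
    - [0,0,0]
    - [0,0,0]
  delta_rot:
    - [0,0,0]
    - [0,0,0]
    - [0,0,0]
    - [0,0,0]
    - [0,0,0]
    - [0,0,0]
    - [0,0,0]
    - [0,0,0]
    - [0,0,0]
    - [0,0,-3]
    - [0,0,-5]
    - [0,0,0]
  grip: [0,0,0,-0.4,-0.6,-0.7,-1,-1,-1,-1,-1,-1]
  squeeze: 25

```text
clock: 20.32
tool_pos: [0.5206, 0.0651, 0.1764]
eef_rot: [0.958, -0.286, 0.0, -0.0]
contact_force: [-2.7, -1.8, 7.1]
opening: 0.14
finger_force: 24.6
```

```bash
python3 -c "
from h import *
st()"
```

```text
t 20.32 pos [0.5206 0.0651 0.1764] press mm [ 20.2 -62.4 176.4] tilt z [ 0.001  0.    -1.   ] yaw_y-press -109.33 q7 -1.5 F [-2.7 -1.8  7.1] M [-0.32   0.621  0.012] op 0.14 ff 24.6
```

>>> play_rows:
  translation:
    - [0,0,0]
    - [0,0,0]
    - [0,0,0]
    - [0,0,0]
    - [0,0,0]
    - [0,0,0]
    - [0,0,0]
    - [0,0,0]
    - [0,0,0]
    - [0,0,0]
    - [0,0,0]
    - [0,0,0]
    - [0,0,0]
    - [0,0,0]
    - [0,0,0]
  delta_rot:
    - [0,0,-6]
    - [0,0,-6]
    - [0,0,-6]
    - [0,0,-6]
    - [0,0,-6]
    - [0,0,-6]
    - [0,0,-6]
    - [0,0,-6]
    - [0,0,-6]
    - [0,0,-6]
    - [0,0,-6]
    - [0,0,-6]
    - [0,0,-6]
    - [0,0,-6]
    - [0,0,0]
  grip: [-1,-1,-1,-1,-1,-1,-1,-1,-1,-1,-1,-1,-1,-1,-1]

```text
clock: 22.2
tool_pos: [0.5202, 0.0677, 0.1764]
eef_rot: [0.903, 0.43, 0.0, -0.002]
contact_force: [-2.2, 3.8, 7.8]
opening: 0.143
finger_force: 24.6
```

```bash
python3 -c "
from h import *
st()"
```

```text
t 22.2 pos [0.5202 0.0677 0.1764] press mm [ 19.2 -60.  176.4] tilt z [-0.001  0.003 -1.   ] yaw_y-press -25.2 q7 -0.56 F [-2.2  3.8  7.8] M [ 0.683  0.638 -0.017] op 0.143 ff 24.6
```

>>> play_rows:
  translation:
    - [0,0,0]
    - [0,0,0]
    - [0,0,0]
    - [0,0,0]
    - [0,0,0]
    - [0,0,0]
    - [0,0,0]
  delta_rot:
    - [0,0,-5]
    - [0,0,-5]
    - [0,0,-5]
    - [0,0,-5]
    - [0,0,-3]
    - [0,0,-2]
    - [0,0,0]
  grip: [-1,-1,-1,-1,-1,-1,-1]

```text
clock: 23.08
tool_pos: [0.5195, 0.0681, 0.1764]
eef_rot: [0.789, 0.615, 0.0, -0.002]
contact_force: [-4.2, 4.0, 8.2]
opening: 0.139
finger_force: 24.5
```

```bash
python3 -c "
from h import *
st()"
```

```text
t 23.07 pos [0.5195 0.0681 0.1764] press mm [ 18.4 -59.9 176.4] tilt z [-0.002  0.003 -1.   ] yaw_y-press -0.22 q7 -0.3 F [-4.2  4.   8.2] M [ 0.868  0.91  -0.038] op 0.139 ff 24.5
```

Fully wound back. Release, raise, and check.

>>> play_rows:
  translation:
    - [0,0,0]
    - [0,0,0]
    - [0,0,0]
    - [0,0,-0.01]
    - [0,0,-0.03]
    - [0,0,-0.05]
    - [0,0,-0.04]
    - [-0.04,0,0]
    - [-0.05,0,0]
    - [-0.05,0,0]
    - [0,0,0]
  delta_rot:
    - [0,0,0]
    - [0,0,0]
    - [0,0,0]
    - [0,0,0]
    - [0,0,0]
    - [0,0,0]
    - [0,0,0]
    - [0,0,0]
    - [0,0,0]
    - [0,0,0]
    - [0,0,0]
  grip: [-0.5,0,0,0,0,0,0,0,0,0,0]

```text
clock: 24.45
tool_pos: [0.4849, -0.0749, 0.3065]
eef_rot: [0.792, 0.611, -0.001, 0.001]
contact_force: [1.1, 0.4, 0.3]
opening: 0.502
finger_force: 0.0
```

```bash
python3 -c "
from h import *
st()
a=r.snapshot('top')[170:250,170:310]; b=r.snapshot('side')[150:240,215:295]
a=cv2.resize(a,(630,360),interpolation=cv2.INTER_CUBIC)[:,:420*1]; cv2.imwrite('pics/t6.png',cv2.resize(r.snapshot('top')[160:250,165:310],None,fx=5,fy=5,interpolation=cv2.INTER_CUBIC))"
```

```text
t 24.45 pos [ 0.4849 -0.0749  0.3065] press mm [  19.2 -206.9  306.5] tilt z [-0.    -0.002 -1.   ] yaw_y-press -0.79 q7 -0.08 F [1.1 0.4 0.3] M [-0.066  0.083  0.02 ] op 0.502 ff 0.0
```

View pics/t6.png

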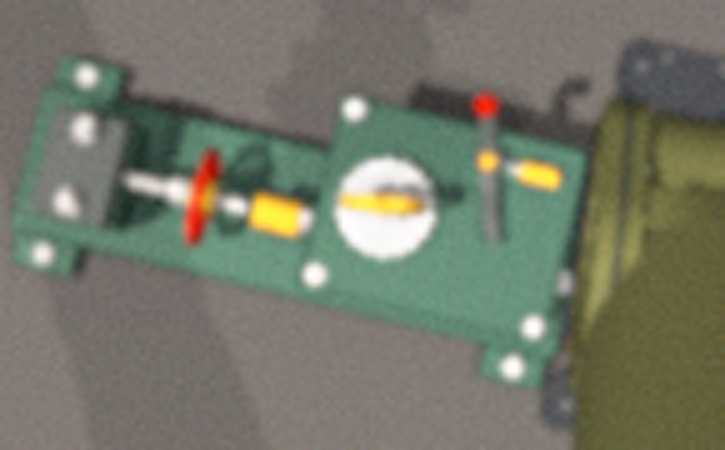

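The top crop shows the pawl thrown off (ball at (485,105), pivot at (488,160)) and the ram back, with its nose at (250–300,215). The wheel sits at (203,197) against the shoulder, and the arm is clear. Handing in.

```bash
python3 -c "
from plant import r
print(r.finish_job())"
```

```text
the job is handed in; nothing more can be done
None
```

The job is handed in after 24.5 s of the 67 s allowed: the flywheel came up solid at about 2.07 rad (key moment about 0.39 N m), the pawl is thrown off and the ram is fully back; the hand-in returned no verdict.

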